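# Set the strip guide with its eccentric and the setting gauge

## Robot

A 6-joint arm with a two-finger parallel gripper is mounted at the origin on a cart in front of the work surface, level with it; the furniture and walls round the work are solid. World frame = base frame: x ahead of the robot, y to its left, z up, the work surface at z = 0. Lengths are in m, angles in rad, forces in N, time in s.
With the tool pointing down it reaches from about 0.35 to 0.775 m from the base axis. Payload 5.5 kg.
Tool frame: the origin (TCP) lies at the very end of the fingers, on their centre line; the grasp point (between the pads) lies 19 mm behind it (bot.pinch_z is the distance from the TCP to the grasp point, in m); z points along the fingers, y is the line along which they close (so a half turn about z gives the same grasp; the last joint's range is limited). The gripper opens to 85 mm and grips with 20 to 120 N. Pads are 22 mm wide; open, the fingers measure 114 mm over their backs; the gripper's body (76 mm by 85 mm) begins 54 mm behind the grasp point. The pads swing forward as they close: fully open they stand 13 mm farther back than shut.
Start: joints at [1.016, 0.313, 0.046, 1.304, 0, 1.431], TCP at [0.232, 0.526, 0.231] pointing down, gripper open.
Joint ranges: [-2.76, 2.76], [-0.86, 1.69], [-1.03, 1.26], [-2.2, 2.34], [-1.47, 1.5], [-3.14, 3.14]. Speed limits (rad/s): [2.57, 2.57, 3.14, 3.14, 3.14, 3.14].

## Interface

Orientations are given as a rotation vector (axis times angle).
In Python, from bench import sensors, eyes, sign_off, bot gives the robot as it stands.
- The arm moves only by the tool send_rows, never from a script. Its argument "commands" is a list of rows, each an object with "gripper": the opening, from 0 (shut) to 1 (fully open); "xyz": the shift along the tool's x, y, z normalised to -1 to 1, where 1 is 200 mm, a list of three; "turn": the turn about the tool's z normalised to -1 to 1, where 1 is 0.5 rad. In form: [{"gripper": gripper, "xyz": [tx, ty, tz], "turn": turn}, ...]. A call has exactly 5 rows; each row is the pose to reach, as a shift and turn from the pose commanded when the call began, along the tool's axes at that moment; what a row does not reach only later rows make up. A row lasts 1/12 s, in which the tool goes at most 41.7 mm and 7.16 degrees, less where a joint would pass 70% of its speed; a pose out of reach is approached as far as the arm can. A call with a number of a shift or a turn outside -1 to 1 is refused whole. A call with a gripper value outside its range is refused whole. The fingers move at their own pace and stop on an object; "force" is the grip in N (left out, the last holds). Time passes only in rows, so rows that repeat a pose let the fingers close, or fill a call up. It gives the time, the measured TCP pose, the force, the opening and the grip force at its end, in the units of the state.
- sensors.read_state(): the state, without advancing time (a new reading comes with each control period).
- eyes.grab_frame(name): name is "scene" or "top"; returns a dict with "color" (480x640x3 uint8, blue, green, red), "fx", "fy", "cx", "cy" (pixels), "k1" (the pictures are not rectified: a ray, as slopes to the right and down, at radius r is drawn at 1 + k1 r^2 times it, then the intrinsics apply), "view" (4x4, takes a point from world to camera coordinates). Camera axes: x right, y down, z forward; pixel columns grow to the right and rows downward; lengths in m; the calibration is good to about 2 mm. A picture is of the moment at which its call begins. There is no depth.
- sign_off(): hands the job in; it is judged then, once.
The state is a dict: "time": time; "joint_pos": joint angles; "dq": joint speeds; "joint_efforts": joint torques, N m; "eef_pos": TCP position; "tool_rot": TCP orientation; "ft_force": force on the tool from outside, world axes, zero at the start; "torque": the same for the moment, N m; "opening": finger opening in m; "finger_force": force on a finger pad.
Only numpy, scipy, OpenCV 4.12 (cv2) and the standard library are available. Lean on these libraries where they do the work, as an engineer would, in place of code of your own. Each camera call takes 0.05 s, during which the arm holds its last target. There are 200 camera calls.

## Task

Stand the red-handled setting gauge in the open channel of the strip guide, between the brass eccentric disc and the white spring pad, with its handle out at the right-hand end, then turn the black knob clockwise to close the gap on it. The gap is right when the gauge slides along the channel with a light drag of about 6 newtons, neither loose nor stuck. Check by sliding it a centimetre or more with the gripper, readjust and check again if need be, and leave it lightly pinched like that and let go; do not force it, and leave the other things on the bench alone.

Things in the scene. Friction and masses are not known exactly. Their poses are not given: they have to be found in the camera images.
- guide: Strip guide, fixed to the bench: aluminium plate 150 (x) x 200 (y) x 8 mm, origin at the centre of its underside. A channel runs along its y axis (+y: left end, seen from the robot) on the plate's top, 8 mm above the bench, between the brass eccentric disc (near side, -x) and a white spring pad (far side, +x). As found the gap is at least 2 mm wider than the gauge.
- channel (a point): Fixed point of the guide, x = -8, y = 0, 18 mm above the bench: the nominal face of the unloaded white pad. The real face lies up to 3.5 mm nearer or farther (its grey block was clamped anywhere) and must be found by touch. The pad is 90 mm long (y = -45 to 45), 9 to 26 mm above the bench, its springs yield 3 N per mm, up to 8 mm, towards +x; the block behind is 30 mm high.
- eccentric (a joint): Angle of the eccentric's knob, rad, 0 to 3.14, growing clockwise seen from above; found at 0.1 to 0.6. Stays where left; turning takes about 0.12 N m, and as much again once the gauge is pinched. Axis upright at x = -45 mm, y = 0 of the guide. The disc edge facing the pad is at x = -19 - 8 cos(angle) mm of the guide: a larger angle narrows the gap.
- knob_grip (a point): Point on the eccentric's axis, 50 mm above the bench, in the middle of the knob's black bar: 14 mm wide (its x axis), 42 mm long (its y axis), from 30 to 64 mm above the bench. Turns with the knob. The gauge blade (top 28 mm above the bench) stands about 30 mm from this axis.
- cam_disc: The brass eccentric disc below the knob, 52 mm in diameter, 12 mm thick, 11 to 23 mm above the bench; origin at the disc's centre, which lies 8 mm off the knob's axis. Its edge bears on the gauge blade.
- gauge_handle (a point): Middle of the red handle of the loose setting gauge (0.15 to 0.22 kg), 40 mm above the gauge's underside, so 48 mm above the bench when it stands in the guide. Handle 14 mm thick (x), 30 mm long (y), 18 to 64 mm above the underside. Found standing at the right of the guide, blade pointing away from the robot. In the guide it belongs 75 mm (50 to 105) to the -y side of the guide's centre.
- gauge: Same gauge; origin on its underside below the handle, z up, y along the steel blade: 12 mm thick (x), 20 mm high, on edge, from y = -15 to +121 mm (last 6 mm thinner); it points to the guide's +y when in place. Drag when slid in the pinched channel: 0.95 to 1.45 N (friction unknown) per newton between disc and blade, plus about 1 N from its weight.
- cuvette_strip: Clear cuvette strip, 12 x 100 x 14 mm, left of the guide: leave alone.
- cuvette_strip_1: Clear cuvette strip, as before: leave alone.
- cuvette_strip_2: Clear cuvette strip, as before: leave alone.
- petri_dish_2: Petri dish, 59 x 59 x 15 mm, left: leave alone.
- reagent_vial: Small vial with a white cap, 23 x 23 x 40 mm, at the far right: leave alone.
- reagent_vial_1: Small vial with a blue cap, as before: leave alone.
- reagent_vial_2: Small vial with a red cap, as before: leave alone.

How it is judged:
By the outcome, as a careful person would: the job done as asked, in the order asked, and still so for the second after the job is handed in, with the robot touching nothing.
It also fails if it takes over 72 s, if anything falls off the work surface, if the arm or the gripper's body presses on something with over 40 N, if the wrist force passes 120 N, or if a joint passes its speed limit or range.

## Working session

There is one attempt and no reset: what is moved stays moved. The work goes in short steps, Python scripts to look and compute and a tool call to move; the robot and the scene stay as the last step left them, time stands still between calls to the robot, and variables do not carry over. Pictures are saved under pics/ and viewed, at most 10 in all, crops included, and the job is handed in when it is done.

Besides the shell and the picture viewer there is one more tool, called after "Call:" as name(argument=value, ...) on one line, values as JSON. send_rows: Moves the arm, as the interface text tells. Its arguments: {"type":"object","properties":{"commands":{"type":"array","items":{"type":"object","properties":{"gripper":{"type":"number"},"xyz":{"type":"array","items":{"type":"number"}},"turn":{"type":"number"}}}},"force":{"type":"number"}},"required":["commands"]}

```bash
mkdir -p pics; ls
python3 - <<'E'
from bench import sensors, eyes, bot
import cv2, numpy as np
for n in ("scene","top"):
    f=eyes.grab_frame(n); cv2.imwrite(f"pics/{n}0.png",f["color"])
    print(n,f["fx"],f["fy"],f["cx"],f["cy"],f["k1"]); print(np.round(f["view"],4).tolist())
print(sensors.read_state(), bot.pinch_z)
E
```

```text
pics
scene 525.407831671109 525.407831671109 318.5077247098856 237.4316181350908 -0.062279480078714415
[[0.8831, -0.4692, 0.0005, -0.5571], [-0.257, -0.4846, -0.8362, 0.175], [0.3926, 0.7383, -0.5485, 1.0875], [0.0, 0.0, 0.0, 1.0]]
top 531.9817605411293 531.9817605411293 322.822431040098 235.05280594238846 -0.09988554568055218
[[0.0122, -0.9999, -0.0023, -0.0648], [-0.9896, -0.0118, -0.1433, 0.5864], [0.1432, 0.0041, -0.9897, 1.571], [0.0, 0.0, 0.0, 1.0]]
{'time': 0.1, 'joint_pos': array([ 1.01642030e+00,  3.13926895e-01,  4.50905267e-02,  1.30361598e+00,
       -7.96866157e-06,  1.43120951e+00]), 'dq': array([ 0.00045993, -0.00181478,  0.00219424, -0.00114917,  0.00088081,
       -0.00077403]), 'joint_efforts': array([ 3.01622087e-03, -4.81724489e+01,  2.99243528e+01,  1.27001156e-02,
       -1.00645811e-04,  2.79881812e-05]), 'eef_pos': array([0.23148105, 0.5258411 , 0.2304963 ]), 'tool_rot': array([-6.46773981e-01, -3.07372589e+00,  2.45007146e-03]), 'ft_force': array([ 0.58886359,  0.0307254 , -0.18487266]), 'torque': array([-0.02568656,  0.00656452,  0.04533588]), 'finger_force': 0.0, 'opening': 0.08489500393438151} 0.0187
```

View pics/scene0.png

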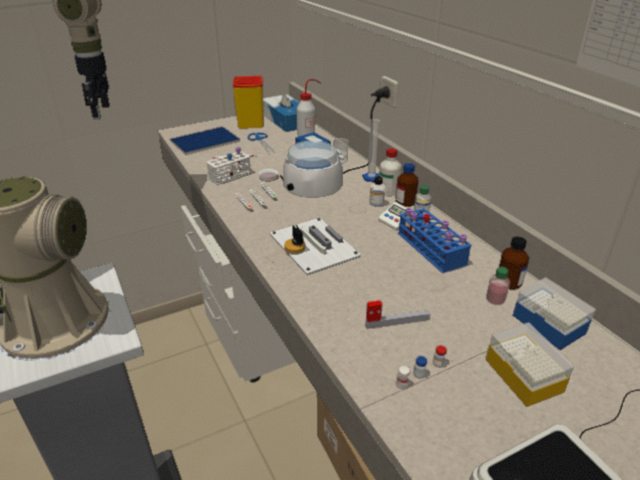

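View pics/top0.png

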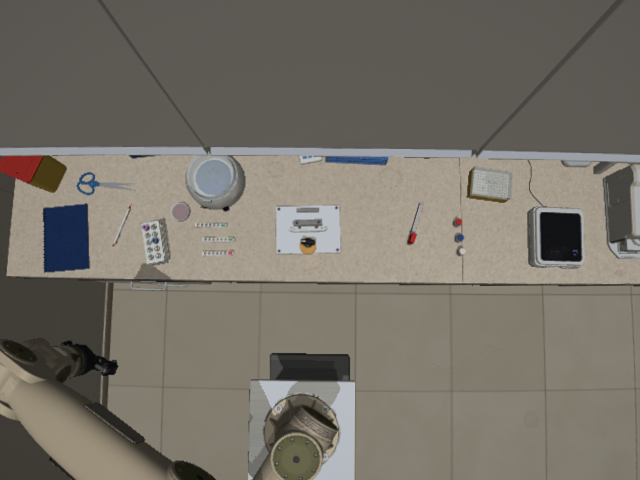

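The scene shows the guide plate around (315,245), with the gauge's red handle at (374,312). In the top view the plate spans about (275–340, 205–254) and the handle is at (412,240), with the blade running to (421,204). I'll zoom in on both.

```bash
cat > h.py <<'E'
import numpy as np, cv2
from bench import eyes, sensors
def cam(n):
    f=eyes.grab_frame(n); K=np.array([[f["fx"],0,f["cx"]],[0,f["fy"],f["cy"]],[0,0,1]]); return f,K
def ray(f,u,v):
    K=np.array([[f["fx"],0,f["cx"]],[0,f["fy"],f["cy"]],[0,0,1]])
    p=cv2.undistortPoints(np.array([[[u,v]]],float),K,np.array([f["k1"],0,0,0,0.]))[0,0]
    V=f["view"];R=V[:3,:3]; return -R.T@V[:3,3], R.T@np.array([p[0],p[1],1])
def p2w(f,u,v,z):
    o,d=ray(f,u,v); return o+d*(z-o[2])/d[2]
def w2p(f,P):
    K=np.array([[f["fx"],0,f["cx"]],[0,f["fy"],f["cy"]],[0,0,1]]);V=f["view"]
    return cv2.projectPoints(np.array(P,float).reshape(-1,1,3),cv2.Rodrigues(V[:3,:3])[0],V[:3,3],K,np.array([f["k1"],0,0,0,0.]))[0][:,0]
def crop(f,u0,v0,w,h,s,grid=10):
    c=cv2.resize(f["color"][v0:v0+h,u0:u0+w],None,fx=s,fy=s,interpolation=cv2.INTER_CUBIC)
    for u in range((u0//grid+1)*grid,u0+w,grid):
        cv2.line(c,((u-u0)*s,0),((u-u0)*s,6),(0,255,255),1); cv2.putText(c,str(u),((u-u0)*s-10,18),0,.35,(0,255,255),1)
    for v in range((v0//grid+1)*grid,v0+h,grid):
        cv2.line(c,(0,(v-v0)*s),(6,(v-v0)*s),(0,255,255),1); cv2.putText(c,str(v),(8,(v-v0)*s+4),0,.35,(0,255,255),1)
    return c
E
python3 - <<'E'
from h import *
t,_=cam("top"); s,_=cam("scene")
a=crop(t,268,198,80,60,5); b=crop(t,395,195,40,60,5)
c=crop(s,265,212,100,60,5); d=crop(s,360,295,80,40,5)[:, :300]
top=np.hstack([a,b]); bot=np.hstack([c,np.vstack([d,np.zeros((100,300,3),np.uint8)])])
W=max(top.shape[1],bot.shape[1]); pad=lambda i:np.hstack([i,np.zeros((i.shape[0],W-i.shape[1],3),np.uint8)])
cv2.imwrite("pics/z1.png",np.vstack([pad(top),pad(bot)]))
# plate corner dots/plate contour: bright region at z=8mm
g=t["color"][198:258,268:348]; hsv=cv2.cvtColor(g,cv2.COLOR_BGR2HSV)
m=((hsv[...,1]<25)&(hsv[...,2]>170)).astype(np.uint8); m=cv2.morphologyEx(m,cv2.MORPH_CLOSE,np.ones((3,3)))
cs,_=cv2.findContours(m,0,2); k=max(cs,key=cv2.contourArea); r=cv2.minAreaRect(k)
print(r, cv2.contourArea(k))
bp=cv2.boxPoints(r)+[268,198]
P=np.array([p2w(t,u,v,.008) for u,v in bp]);print(P.round(4), np.linalg.norm(P-np.roll(P,1,0),axis=1))
print(P.mean(0))
# red handle in both
for f,(u0,v0,w,h) in ((t,(400,195,35,55)),(s,(360,295,30,35))):
    q=f["color"][v0:v0+h,u0:u0+w].astype(int); m=((q[...,2]>120)&(q[...,1]<70)&(q[...,0]<70)).astype(np.uint8)
    ys,xs=np.nonzero(m); print(len(xs),xs.mean()+u0,ys.mean()+v0, xs.min()+u0,xs.max()+u0,ys.min()+v0,ys.max()+v0)
E
```

```text
((39.769493103027344, 31.12734603881836), (48.05480194091797, 64.53961944580078), 88.72696685791016) 2590.5
[[ 0.6826  0.0931  0.008 ]
 [ 0.6895 -0.1085  0.008 ]
 [ 0.5386 -0.113   0.008 ]
 [ 0.5317  0.086   0.008 ]] [0.15106503 0.20173309 0.15096706 0.19906312]
[ 0.61062808 -0.0106068   0.008     ]
38 412.7368421052632 237.31578947368422 410 415 233 242
67 374.0 303.6268656716418 367 381 301 306
```

View pics/z1.png

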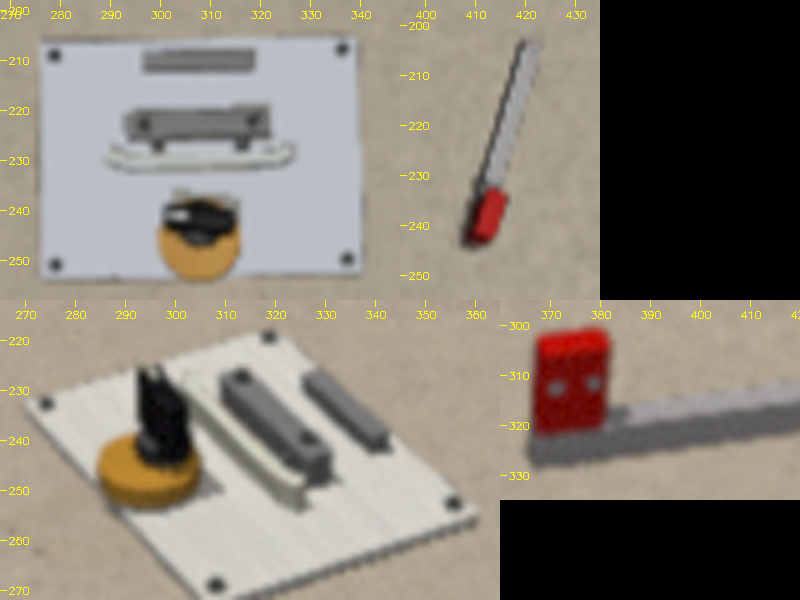

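Run:
```python
from h import *
t,_=cam("top"); s,_=cam("scene")
print("handle top",p2w(t,412.8,238,.064),p2w(s,374,303.6,.064))
A=p2w(t,414.5,230,.020);B=p2w(t,420.7,206,.020);d=B-A;print("blade dir",A,B,np.arctan2(d[1],d[0]))
g=t["color"][195:235,400:430].astype(int)
# bright blade ridge per row
pts=[]
for v in range(205,231,2):
    row=t["color"][v,405:430].astype(int); sat=row.max(1)-row.min(1); w=np.clip(25-sat,0,None)*(row.mean(1)>120)
    if w.sum(): pts.append(p2w(t,405+(w*np.arange(25)).sum()/w.sum(),v,.020))
pts=np.array(pts); vx,vy,x,y=cv2.fitLine(pts[:,:2].astype(np.float32),cv2.DIST_HUBER,0,.01,.01)[:,0]; print("fit",vx,vy,x,y,np.arctan2(vy,vx)); print(pts[:,:2].round(3).tolist())
h=np.array([.0,0])
print("dots top",[p2w(t,u,v,.008)[:2].round(4).tolist() for u,v in((279,209),(336.3,207.7),(279,251.2),(337.5,249.8))])
print("dots scene",[p2w(s,u,v,.008)[:2].round(4).tolist() for u,v in((274,233),(319,219.3),(308,269.3),(355.8,252.7))])
# knob & disc in guide coords with c,yaw
# disc by brass color
q=cv2.cvtColor(t["color"],cv2.COLOR_BGR2HSV)[230:262,290:330]; m=((q[...,0]>8)&(q[...,0]<25)&(q[...,1]>110)).astype(np.uint8)
ys,xs=np.nonzero(m); print("disc px",xs.min()+290,xs.max()+290,ys.max()+230,len(xs))
for z in(.017,.023): print(p2w(t,(xs.min()+xs.max()+1)/2+289.5,ys.max()+230.5,z))
```

```text
handle top [ 0.57828248 -0.32749271  0.064     ] [ 0.58106319 -0.3277494   0.064     ]
blade dir [ 0.6094881 -0.3404247  0.02     ] [ 0.68524961 -0.36084063  0.02      ] -0.26322359454729
fit 0.963786 -0.26667687 0.6466296 -0.34835377 -0.2699434
[[0.688, -0.36], [0.682, -0.359], [0.676, -0.356], [0.669, -0.358], [0.663, -0.353], [0.657, -0.351], [0.65, -0.348], [0.644, -0.349], [0.638, -0.347], [0.631, -0.344], [0.625, -0.341], [0.619, -0.342], [0.613, -0.339]]
dots top [[0.6727, 0.0802], [0.6789, -0.0986], [0.5401, 0.077], [0.5467, -0.1035]]
dots scene [[0.5443, 0.0824], [0.6791, 0.088], [0.5508, -0.0983], [0.6847, -0.0927]]
disc px 300 315 253 117
[ 0.53309931 -0.011379    0.017     ]
[ 0.53244449 -0.01157477  0.023     ]
```

Call:
send_rows(commands=[{"gripper":0.5,"xyz":[-0.147,-0.147,0],"turn":0},{"gripper":0.5,"xyz":[-0.294,-0.294,0],"turn":0},{"gripper":0.5,"xyz":[-0.441,-0.441,0],"turn":0},{"gripper":0.5,"xyz":[-0.588,-0.588,0],"turn":0},{"gripper":0.5,"xyz":[-0.735,-0.735,0],"turn":0}], force=30)

```text
time: 0.72
eef_pos: [0.3071, 0.3308, 0.2313]
tool_rot: [0.645, 3.074, 0.0]
ft_force: [1.0, 0.4, -0.7]
opening: 0.043
finger_force: 0.0
```

Call:
send_rows(commands=[{"gripper":0.5,"xyz":[-0.147,-0.147,0],"turn":0},{"gripper":0.5,"xyz":[-0.294,-0.294,0],"turn":0},{"gripper":0.5,"xyz":[-0.441,-0.441,0],"turn":0},{"gripper":0.5,"xyz":[-0.588,-0.588,0],"turn":0},{"gripper":0.5,"xyz":[-0.735,-0.735,0],"turn":0}])

```text
time: 1.13
eef_pos: [0.3825, 0.1369, 0.2316]
tool_rot: [0.646, 3.073, 0.001]
ft_force: [0.8, -0.2, 0.2]
opening: 0.043
finger_force: 0.0
```

Call:
send_rows(commands=[{"gripper":0.5,"xyz":[-0.147,-0.147,0],"turn":0},{"gripper":0.5,"xyz":[-0.294,-0.294,0],"turn":0},{"gripper":0.5,"xyz":[-0.441,-0.441,0],"turn":0},{"gripper":0.5,"xyz":[-0.588,-0.588,0],"turn":0},{"gripper":0.5,"xyz":[-0.735,-0.735,0],"turn":0}])

```text
time: 1.55
eef_pos: [0.4579, -0.0573, 0.2315]
tool_rot: [0.647, 3.073, 0.0]
ft_force: [0.9, 1.0, 0.1]
opening: 0.0422
finger_force: 0.0
```

Call:
send_rows(commands=[{"gripper":0.5,"xyz":[-0.147,-0.147,0],"turn":0},{"gripper":0.5,"xyz":[-0.294,-0.294,0],"turn":0},{"gripper":0.5,"xyz":[-0.441,-0.441,0],"turn":0},{"gripper":0.5,"xyz":[-0.588,-0.588,0],"turn":0},{"gripper":0.5,"xyz":[-0.735,-0.735,0],"turn":-0.296}])

```text
time: 1.97
eef_pos: [0.5332, -0.251, 0.2312]
tool_rot: [0.453, 3.109, 0.0]
ft_force: [0.9, 0.6, 0.3]
opening: 0.0428
finger_force: 0.0
```

Call:
send_rows(commands=[{"gripper":0.5,"xyz":[-0.08,-0.07,0.15],"turn":-0.046},{"gripper":0.5,"xyz":[-0.16,-0.14,0.3],"turn":-0.046},{"gripper":0.5,"xyz":[-0.25,-0.22,0.45],"turn":-0.046},{"gripper":0.5,"xyz":[-0.334,-0.3,0.6],"turn":-0.046},{"gripper":0.5,"xyz":[-0.334,-0.3,0.65],"turn":-0.046}])

```text
time: 2.38
eef_pos: [0.5792, -0.3278, 0.0951]
tool_rot: [-0.421, -3.109, -0.003]
ft_force: [-0.2, 0.7, -0.6]
opening: 0.0427
finger_force: 0.0
```

Run:
```python
from h import *
t,_=cam("top"); s,_=cam("scene"); st=sensors.read_state(); p=st["eef_pos"]; print(p,st["tool_rot"])
for f,n in((t,"t"),(s,"s")): print(n,w2p(f,[p,[.580,-.3275,.064]]).round(1).tolist())
a=crop(t,370,195,70,60,5); c=crop(s,340,265,80,60,5)
cv2.imwrite("pics/z2.png",np.hstack([a,c]))
for y in (-20,0,20):pass
for (u,v) in((292,231),(299,231.3),(306,231),(300,225)): print("pad near",p2w(t,u,v,.026)[:2].round(4))
for (u,v) in((300.5,240.5),(314.5,242.5)): print("bar",p2w(t,u,v,.064)[:2].round(4))
```

```text
[ 0.57777974 -0.32456372  0.09734448] [-0.41864635 -3.10733002 -0.00570204]
t [[413.7, 236.6], [412.8, 237.4]]
s [[372.7, 290.1], [373.5, 303.7]]
pad near [0.6009 0.037 ]
pad near [0.6003 0.0155]
pad near [ 0.6014 -0.0059]
pad near [0.6199 0.0128]
bar [0.5668 0.0086]
bar [ 0.5612 -0.0333]
```

View pics/z2.png

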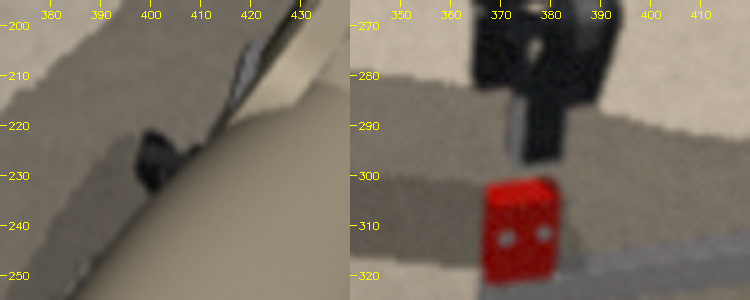

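Call:
send_rows(commands=[{"gripper":0.5,"xyz":[0,0,0.12],"turn":0},{"gripper":0.5,"xyz":[0,0,0.24],"turn":0},{"gripper":0.5,"xyz":[0,0,0.35],"turn":0},{"gripper":0.5,"xyz":[0,0,0.35],"turn":0},{"gripper":0.1,"xyz":[0,0,0.35],"turn":0}], force=40)

```text
time: 2.9
eef_pos: [0.5794, -0.3243, 0.0322]
tool_rot: [-0.416, -3.113, -0.001]
ft_force: [0.5, -0.0, 0.3]
opening: 0.032
finger_force: 0.0
```

Call:
send_rows(commands=[{"gripper":0.0,"xyz":[0,0,0],"turn":0},{"gripper":0.0,"xyz":[0,0,0],"turn":0},{"gripper":0.0,"xyz":[0,0,0],"turn":0},{"gripper":0.0,"xyz":[0,0,0],"turn":0},{"gripper":0.0,"xyz":[0,0,0],"turn":0}])

```text
time: 3.32
eef_pos: [0.5812, -0.3261, 0.0342]
tool_rot: [0.417, 3.11, -0.002]
ft_force: [-1.5, 1.3, 6.6]
opening: 0.0133
finger_force: 42.6
```

Call:
send_rows(commands=[{"gripper":0.0,"xyz":[0,0,-0.15],"turn":0},{"gripper":0.0,"xyz":[0.0,0.1,-0.3],"turn":-0.15},{"gripper":0.0,"xyz":[0.04,0.3,-0.38],"turn":-0.35},{"gripper":0.0,"xyz":[0.08,0.5,-0.38],"turn":-0.55},{"gripper":0.0,"xyz":[0.102,0.69,-0.38],"turn":-0.75}])

```text
time: 3.73
eef_pos: [0.5974, -0.1864, 0.1102]
tool_rot: [-0.175, 3.133, -0.003]
ft_force: [0.4, 0.5, -2.5]
opening: 0.0129
finger_force: 41.4
```

Call:
send_rows(commands=[{"gripper":0.0,"xyz":[0,0,0],"turn":-0.2},{"gripper":0.0,"xyz":[0,0,0],"turn":-0.4},{"gripper":0.0,"xyz":[0,0,0],"turn":-0.6},{"gripper":0.0,"xyz":[0,0,0],"turn":-0.8},{"gripper":0.0,"xyz":[0,0,0],"turn":-1.0}])

```text
time: 4.15
eef_pos: [0.5968, -0.1867, 0.1082]
tool_rot: [-0.949, 2.994, -0.001]
ft_force: [-0.1, -0.3, -1.8]
opening: 0.0138
finger_force: 41.4
```

Call:
send_rows(commands=[{"gripper":0.0,"xyz":[0,0,0],"turn":-0.2},{"gripper":0.0,"xyz":[0,0,0],"turn":-0.4},{"gripper":0.0,"xyz":[0,0,0],"turn":-0.6},{"gripper":0.0,"xyz":[0,0,0],"turn":-0.8},{"gripper":0.0,"xyz":[0,0,0],"turn":-1.0}])

```text
time: 4.57
eef_pos: [0.5967, -0.187, 0.1082]
tool_rot: [-1.659, 2.667, -0.001]
ft_force: [0.5, -0.8, -1.8]
opening: 0.0136
finger_force: 41.4
```

Call:
send_rows(commands=[{"gripper":0.0,"xyz":[0,0,0],"turn":-0.2},{"gripper":0.0,"xyz":[0,0,0],"turn":-0.4},{"gripper":0.0,"xyz":[0,0,0],"turn":-0.6},{"gripper":0.0,"xyz":[0,0,0],"turn":-0.8},{"gripper":0.0,"xyz":[0,0,0],"turn":-0.997}])

```text
time: 4.98
eef_pos: [0.5967, -0.187, 0.1082]
tool_rot: [-2.266, 2.175, -0.002]
ft_force: [-0.5, 0.9, -2.3]
opening: 0.0136
finger_force: 41.4
```

Run:
```python
from h import *
t,_=cam("top"); s,_=cam("scene"); st=sensors.read_state(); print(st["eef_pos"],st["tool_rot"],st["ft_force"],st["opening"],st["joint_pos"].round(2))
r=st["tool_rot"];print("yaw",2*np.arctan2(r[1],r[0])-np.pi/2)
a=crop(t,270,190,75,60,5); c=crop(s,260,210,85,60,5)
cv2.imwrite("pics/z3.png",np.hstack([a,c]))
```

```text
[ 0.59668525 -0.18701722  0.10801827] [-2.26107625e+00  2.18065073e+00 -1.33484479e-03] [ 0.41984713 -0.50994617 -1.99906389] 0.01331782547473812 [-0.43  0.47 -0.03  1.07  0.   -2.04]
yaw 3.1778023226597956
```

View pics/z3.png

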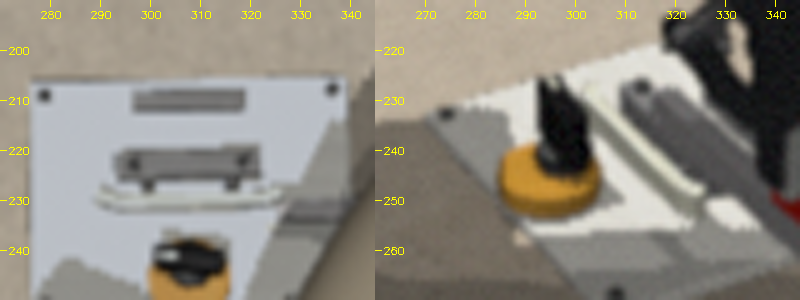

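Call:
send_rows(commands=[{"gripper":0.0,"xyz":[0,-0.0175,0.08],"turn":0},{"gripper":0.0,"xyz":[0,-0.0175,0.16],"turn":0},{"gripper":0.0,"xyz":[0,-0.0175,0.24],"turn":0},{"gripper":0.0,"xyz":[0,-0.0175,0.3],"turn":0},{"gripper":0.0,"xyz":[0,-0.0175,0.32],"turn":0}])

```text
time: 5.5
eef_pos: [0.599, -0.1865, 0.0417]
tool_rot: [2.257, -2.184, -0.003]
ft_force: [-0.8, -2.5, 6.5]
opening: 0.0135
finger_force: 42.6
```

Call:
send_rows(commands=[{"gripper":0.0,"xyz":[-0.03,0,0],"turn":0},{"gripper":0.0,"xyz":[-0.06,0,0],"turn":0},{"gripper":0.0,"xyz":[-0.1,0,0],"turn":0},{"gripper":0.0,"xyz":[-0.14,0,0],"turn":0},{"gripper":0.0,"xyz":[-0.18,0,0],"turn":0}])

```text
time: 5.92
eef_pos: [0.599, -0.1497, 0.044]
tool_rot: [-2.261, 2.181, -0.001]
ft_force: [0.7, -0.6, -1.9]
opening: 0.0134
finger_force: 41.3
```

Call:
send_rows(commands=[{"gripper":0.0,"xyz":[-0.04,0,0],"turn":0},{"gripper":0.0,"xyz":[-0.08,0,0],"turn":0},{"gripper":0.0,"xyz":[-0.12,0,0],"turn":0},{"gripper":0.0,"xyz":[-0.16,0,0],"turn":0},{"gripper":0.0,"xyz":[-0.2,0,0],"turn":0}])

```text
time: 6.33
eef_pos: [0.5972, -0.1099, 0.0433]
tool_rot: [-2.261, 2.181, 0.0]
ft_force: [0.8, 0.4, -1.4]
opening: 0.0134
finger_force: 41.3
```

Call:
send_rows(commands=[{"gripper":0.0,"xyz":[-0.04,0,0],"turn":0},{"gripper":0.0,"xyz":[-0.08,0,0],"turn":0},{"gripper":0.0,"xyz":[-0.11,0,0],"turn":0},{"gripper":0.0,"xyz":[-0.14,0,0],"turn":0},{"gripper":0.0,"xyz":[-0.14,0,0],"turn":0}])

```text
time: 6.75
eef_pos: [0.5961, -0.0816, 0.0433]
tool_rot: [-2.262, 2.18, 0.001]
ft_force: [-0.2, -0.5, -1.2]
opening: 0.0132
finger_force: 41.3
```

Run:
```python
from h import *
t,_=cam("top"); s,_=cam("scene"); 
for i in range(1): 
    st=sensors.read_state(); print(st["eef_pos"],st["tool_rot"],st["ft_force"],st["torque"])
c=crop(s,260,200,100,75,7)
cv2.imwrite("pics/z4.png",c)
```

```text
[ 0.59633221 -0.08270992  0.04332381] [ 2.26137511e+00 -2.18070790e+00  3.14752121e-04] [ 0.37043886 -0.5159527  -1.37039743] [-0.14906698  0.00220688  0.00384877]
```

View pics/z4.png

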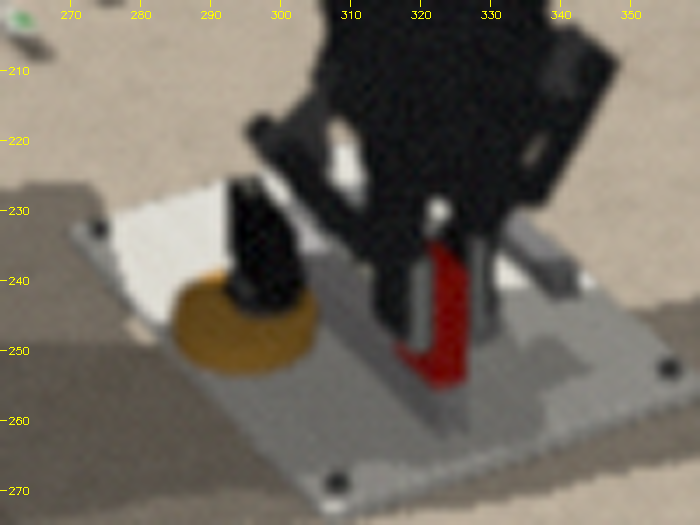

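Call:
send_rows(commands=[{"gripper":0.0,"xyz":[0,-0.005,0],"turn":0},{"gripper":0.0,"xyz":[0,-0.01,0],"turn":0},{"gripper":0.0,"xyz":[0,-0.0125,0],"turn":0},{"gripper":0.0,"xyz":[0,-0.015,0],"turn":0},{"gripper":0.0,"xyz":[0,-0.015,0],"turn":0}])

```text
time: 7.27
eef_pos: [0.5994, -0.083, 0.0433]
tool_rot: [-2.26, 2.182, -0.0]
ft_force: [0.7, -1.1, -1.1]
opening: 0.0131
finger_force: 41.3
```

Call:
send_rows(commands=[{"gripper":0.0,"xyz":[0,-0.0025,0],"turn":0},{"gripper":0.0,"xyz":[0,-0.005,0],"turn":0},{"gripper":0.0,"xyz":[0,-0.0075,0],"turn":0},{"gripper":0.0,"xyz":[0,-0.01,0],"turn":0},{"gripper":0.0,"xyz":[0,-0.01,0],"turn":0}])

```text
time: 7.68
eef_pos: [0.6008, -0.0827, 0.0432]
tool_rot: [2.26, -2.181, -0.001]
ft_force: [-2.1, -1.1, -0.7]
opening: 0.0134
finger_force: 41.5
```

Call:
send_rows(commands=[{"gripper":0.0,"xyz":[0,-0.0025,0],"turn":0},{"gripper":0.0,"xyz":[0,-0.005,0],"turn":0},{"gripper":0.0,"xyz":[0,-0.005,0],"turn":0},{"gripper":0.0,"xyz":[0,-0.005,0],"turn":0},{"gripper":0.0,"xyz":[0,-0.005,0],"turn":0}])

```text
time: 8.1
eef_pos: [0.6017, -0.0827, 0.0432]
tool_rot: [2.26, -2.181, -0.001]
ft_force: [-5.2, -1.3, 0.7]
opening: 0.0138
finger_force: 41.6
```

Call:
send_rows(commands=[{"gripper":0.0,"xyz":[0,-0.0025,0],"turn":0},{"gripper":0.0,"xyz":[0,-0.005,0],"turn":0},{"gripper":0.0,"xyz":[0,-0.005,0],"turn":0},{"gripper":0.0,"xyz":[0,-0.005,0],"turn":0},{"gripper":0.0,"xyz":[0,-0.005,0],"turn":0}])

```text
time: 8.52
eef_pos: [0.6023, -0.0827, 0.0431]
tool_rot: [2.26, -2.18, -0.002]
ft_force: [-4.3, -2.0, 1.8]
opening: 0.0138
finger_force: 41.8
```

```bash
cat >> h.py <<'E'
def avg(n=6):
    R=[]
    for i in range(n):
        eyes.grab_frame("top"); st=sensors.read_state(); R.append(np.r_[st["eef_pos"],st["ft_force"],st["torque"],st["tool_rot"]])
    R=np.array(R); m=R.mean(0); r=st["tool_rot"]
    print("p",m[:3].round(5),"F",m[3:6].round(2),"+-",R[:,3:6].std(0).round(2),"T",m[6:9].round(3),"yaw",round(2*np.arctan2(r[1],r[0])-np.pi/2,4)%np.pi,"t",round(st["time"],2),"op",round(st["opening"],4))
E
python3 -c "
from h import *; avg()"
```

```text
p [ 0.60231 -0.08268  0.04314] F [-5.47 -2.14  1.54] +- [0.44 0.45 0.63] T [-0.41   1.322  0.174] yaw 0.03589265358979299 t 8.82 op 0.0138
```

Call:
send_rows(commands=[{"gripper":0.0,"xyz":[0,0.01,0],"turn":0},{"gripper":0.0,"xyz":[0,0.02,0],"turn":0},{"gripper":0.0,"xyz":[0,0.03,0],"turn":0},{"gripper":0.0,"xyz":[0,0.04,0],"turn":0},{"gripper":0.0,"xyz":[0,0.04,0],"turn":0}])

```text
time: 9.23
eef_pos: [0.5956, -0.0827, 0.0435]
tool_rot: [-2.26, 2.18, -0.001]
ft_force: [-0.9, -0.4, -1.7]
opening: 0.0135
finger_force: 41.3
```

Call:
send_rows(commands=[{"gripper":0.0,"xyz":[0,0.0025,0],"turn":0},{"gripper":0.0,"xyz":[0,0.005,0],"turn":0},{"gripper":0.0,"xyz":[0,0.005,0],"turn":0},{"gripper":0.0,"xyz":[0,0.005,0],"turn":0},{"gripper":0.0,"xyz":[0,0.005,0],"turn":0}])

```text
time: 9.65
eef_pos: [0.5944, -0.0829, 0.0433]
tool_rot: [-2.261, 2.181, -0.0]
ft_force: [-0.2, 0.2, -1.4]
opening: 0.0136
finger_force: 41.3
```

```bash
python3 -c "
from h import *; avg(4)"
```

```text
p [ 0.59436 -0.08293  0.04329] F [-0.07  0.11 -2.02] +- [0.57 0.12 0.38] T [-0.052  0.019 -0.02 ] yaw 0.0359073464102071 t 9.85 op 0.0134
```

Call:
send_rows(commands=[{"gripper":0.0,"xyz":[0,0.0025,0],"turn":0},{"gripper":0.0,"xyz":[0,0.005,0],"turn":0},{"gripper":0.0,"xyz":[0,0.005,0],"turn":0},{"gripper":0.0,"xyz":[0,0.005,0],"turn":0},{"gripper":0.0,"xyz":[0,0.005,0],"turn":0}])

```text
time: 10.27
eef_pos: [0.5935, -0.083, 0.0434]
tool_rot: [-2.261, 2.181, -0.0]
ft_force: [1.8, 1.3, -2.2]
opening: 0.0133
finger_force: 41.3
```

Call:
send_rows(commands=[{"gripper":0.0,"xyz":[0,0.0025,0],"turn":0},{"gripper":0.0,"xyz":[0,0.005,0],"turn":0},{"gripper":0.0,"xyz":[0,0.005,0],"turn":0},{"gripper":0.0,"xyz":[0,0.005,0],"turn":0},{"gripper":0.0,"xyz":[0,0.005,0],"turn":0}])

```text
time: 10.68
eef_pos: [0.593, -0.083, 0.0435]
tool_rot: [-2.26, 2.181, -0.002]
ft_force: [3.7, 1.2, -3.4]
opening: 0.0136
finger_force: 41.1
```

```bash
python3 -c "
from h import *; avg(4)"
```

```text
p [ 0.59293 -0.08303  0.04348] F [ 5.11  1.28 -3.69] +- [0.28 0.6  0.45] T [ 0.026 -1.103 -0.344] yaw 0.035807346410206886 t 10.88 op 0.0134
```

Call:
send_rows(commands=[{"gripper":0.0,"xyz":[0,-0.015,0],"turn":0},{"gripper":0.0,"xyz":[0,-0.0225,0],"turn":0},{"gripper":0.0,"xyz":[0,-0.0225,0.004],"turn":0},{"gripper":0.0,"xyz":[0,-0.0225,0.007],"turn":0},{"gripper":0.0,"xyz":[0,-0.0225,0.007],"turn":0}])

```text
time: 11.3
eef_pos: [0.596, -0.0828, 0.0422]
tool_rot: [2.26, -2.18, -0.001]
ft_force: [-2.8, 0.9, 3.2]
opening: 0.0136
finger_force: 42.0
```

```bash
python3 -c "
from h import *; avg(3)"
```

```text
p [ 0.59604 -0.08277  0.04222] F [-3.19  0.59  5.41] +- [0.55 0.37 0.51] T [0.043 0.665 0.023] yaw 0.0359926535897932 t 11.45 op 0.0133
```

Call:
send_rows(commands=[{"gripper":0.4,"xyz":[0,0,0],"turn":0},{"gripper":0.4,"xyz":[0,0,0],"turn":0},{"gripper":0.4,"xyz":[0,0,0],"turn":0},{"gripper":0.4,"xyz":[0,0,-0.05],"turn":0},{"gripper":0.4,"xyz":[0,0,-0.15],"turn":0}])

```text
time: 11.87
eef_pos: [0.5947, -0.0823, 0.07]
tool_rot: [2.259, -2.18, -0.007]
ft_force: [-0.7, 1.3, 0.0]
opening: 0.034
finger_force: 0.0
```

Call:
send_rows(commands=[{"gripper":0.4,"xyz":[0,0,-0.12],"turn":0},{"gripper":0.4,"xyz":[-0.06,0.02,-0.18],"turn":0.1},{"gripper":0.4,"xyz":[-0.18,0.07,-0.18],"turn":0.2},{"gripper":0.4,"xyz":[-0.3,0.11,-0.18],"turn":0.34},{"gripper":0.4,"xyz":[-0.361,0.1315,-0.18],"turn":0.34}])

```text
time: 12.28
eef_pos: [0.5671, -0.0098, 0.1089]
tool_rot: [-2.066, 2.365, 0.0]
ft_force: [-0.9, 0.3, -0.9]
opening: 0.0345
finger_force: 0.0
```

Run:
```python
from h import *
avg(2)
t=eyes.grab_frame("top"); s=eyes.grab_frame("scene")
cv2.imwrite("pics/z5.png",np.hstack([crop(t,270,195,70,65,5),crop(s,265,200,90,65,5)]))
```

```text
p [ 0.56665 -0.00912  0.10847] F [-0.6   0.21 -0.15] +- [1.   1.51 0.69] T [-0.002  0.042 -0.039] yaw 3.0121853071795863 t 12.38 op 0.034
```

View pics/z5.png

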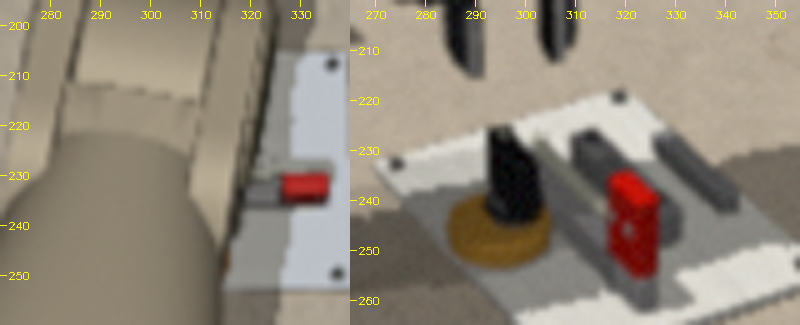

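Call:
send_rows(commands=[{"gripper":0.4,"xyz":[0.01,0,0.09],"turn":0},{"gripper":0.4,"xyz":[0.01,0,0.18],"turn":0},{"gripper":0.4,"xyz":[0.01,0,0.27],"turn":0},{"gripper":0.4,"xyz":[0.01,0,0.35],"turn":0},{"gripper":0.4,"xyz":[0.01,0,0.35],"turn":0}])

```text
time: 12.9
eef_pos: [0.5657, -0.0145, 0.0345]
tool_rot: [2.065, -2.363, -0.006]
ft_force: [-0.3, 0.1, -0.4]
opening: 0.0342
finger_force: 0.0
```

Run:
```python
from h import *
avg(3)
```

```text
p [ 0.56746 -0.01447  0.03732] F [0.22 0.25 0.11] +- [0.11 0.65 0.16] T [-0.009  0.005  0.015] yaw 3.007 t 13.05 op 0.034
```

Call:
send_rows(commands=[{"gripper":0.4,"xyz":[-0.014,0,0],"turn":0},{"gripper":0.0,"xyz":[-0.014,0,0],"turn":0},{"gripper":0.0,"xyz":[-0.014,0,0],"turn":0},{"gripper":0.0,"xyz":[-0.014,0,0],"turn":0},{"gripper":0.0,"xyz":[-0.014,0,0],"turn":0}], force=50)

```text
time: 13.47
eef_pos: [0.5672, -0.0105, 0.0391]
tool_rot: [2.068, -2.364, -0.001]
ft_force: [-4.0, 1.4, 6.7]
opening: 0.0128
finger_force: 49.5
```

Run:
```python
from h import *
avg(3)
```

```text
p [ 0.56725 -0.01048  0.03912] F [-3.79  1.18  6.45] +- [0.29 0.23 0.4 ] T [0.118 0.956 0.041] yaw 3.0081853071795863 t 13.62 op 0.0131
```

Call:
send_rows(commands=[{"gripper":0.0,"xyz":[0,0,0],"turn":0.2},{"gripper":0.0,"xyz":[0,0,0],"turn":0.4},{"gripper":0.0,"xyz":[0,0,0],"turn":0.6},{"gripper":0.0,"xyz":[0,0,0],"turn":0.8},{"gripper":0.0,"xyz":[0,0,0],"turn":1.0}])

```text
time: 14.03
eef_pos: [0.5676, -0.0106, 0.0391]
tool_rot: [-1.412, 2.806, -0.0]
ft_force: [-4.3, 0.4, 5.4]
opening: 0.0132
finger_force: 49.7
```

Call:
send_rows(commands=[{"gripper":0.0,"xyz":[0,0,0],"turn":0.2},{"gripper":0.0,"xyz":[0,0,0],"turn":0.4},{"gripper":0.0,"xyz":[0,0,0],"turn":0.6},{"gripper":0.0,"xyz":[0,0,0],"turn":0.8},{"gripper":0.0,"xyz":[0,0,0],"turn":1.0}])

```text
time: 14.45
eef_pos: [0.5679, -0.0109, 0.0391]
tool_rot: [-0.674, 3.068, -0.001]
ft_force: [-2.4, -0.8, 4.8]
opening: 0.0131
finger_force: 49.7
```

Run:
```python
from h import *
avg(3)
```

```text
p [ 0.56789 -0.01089  0.03912] F [-2.74 -0.24  6.14] +- [0.13 0.37 0.14] T [-0.012  0.727 -0.112] yaw 2.0089 t 14.6 op 0.0126
```

Call:
send_rows(commands=[{"gripper":0.0,"xyz":[0,0,0],"turn":0.1},{"gripper":0.0,"xyz":[0,0,0],"turn":0.2},{"gripper":0.0,"xyz":[0,0,0],"turn":0.3},{"gripper":0.0,"xyz":[0,0,0],"turn":0.4},{"gripper":0.0,"xyz":[0,0,0],"turn":0.47}])

```text
time: 15.02
eef_pos: [0.5679, -0.011, 0.0391]
tool_rot: [-0.316, 3.125, -0.001]
ft_force: [-4.0, -0.8, 6.2]
opening: 0.0129
finger_force: 49.9
```

Run:
```python
from h import *
avg(3)
```

```text
p [ 0.56793 -0.01104  0.03912] F [-3.52 -0.94  5.61] +- [0.25 0.32 0.25] T [-0.117  0.726 -0.019] yaw 1.7743 t 15.17 op 0.013
```

Call:
send_rows(commands=[{"gripper":0.4,"xyz":[0,0,0],"turn":0},{"gripper":0.4,"xyz":[0,0,0],"turn":0},{"gripper":0.4,"xyz":[0,0,0],"turn":0},{"gripper":0.4,"xyz":[0,0,-0.12],"turn":0},{"gripper":0.4,"xyz":[0,0,-0.3],"turn":0}])

```text
time: 15.58
eef_pos: [0.5649, -0.0103, 0.0948]
tool_rot: [0.316, -3.118, -0.004]
ft_force: [0.6, 0.6, -0.1]
opening: 0.0342
finger_force: 0.0
```

Call:
send_rows(commands=[{"gripper":0.4,"xyz":[0,0,-0.06],"turn":-0.2},{"gripper":0.4,"xyz":[-0.02,-0.1,-0.06],"turn":-0.4},{"gripper":0.4,"xyz":[-0.05,-0.2,-0.06],"turn":-0.6},{"gripper":0.4,"xyz":[-0.07,-0.3,-0.06],"turn":-0.8},{"gripper":0.4,"xyz":[-0.087,-0.385,-0.06],"turn":-1.0}])

```text
time: 16.0
eef_pos: [0.6013, -0.0838, 0.1101]
tool_rot: [-1.088, 2.946, -0.001]
ft_force: [0.9, 0.3, -0.4]
opening: 0.0343
finger_force: 0.0
```

Call:
send_rows(commands=[{"gripper":0.4,"xyz":[0,0,0],"turn":-0.2},{"gripper":0.4,"xyz":[0,0,0],"turn":-0.4},{"gripper":0.4,"xyz":[0,0,0],"turn":-0.6},{"gripper":0.4,"xyz":[0,0,0],"turn":-0.8},{"gripper":0.4,"xyz":[0,0,0],"turn":-1.0}])

```text
time: 16.42
eef_pos: [0.6005, -0.0829, 0.1097]
tool_rot: [-1.783, 2.586, 0.0]
ft_force: [0.2, -0.2, 0.4]
opening: 0.0341
finger_force: 0.0
```

Call:
send_rows(commands=[{"gripper":0.4,"xyz":[0,0,0],"turn":-0.2},{"gripper":0.4,"xyz":[0,0,0],"turn":-0.4},{"gripper":0.4,"xyz":[0,0,0],"turn":-0.6},{"gripper":0.4,"xyz":[0,0,0],"turn":-0.8},{"gripper":0.4,"xyz":[0,0,0],"turn":-0.806}])

```text
time: 16.83
eef_pos: [0.6006, -0.0827, 0.1098]
tool_rot: [-2.262, 2.18, -0.0]
ft_force: [0.5, -0.2, -0.4]
opening: 0.0343
finger_force: 0.0
```

Run:
```python
from h import *
avg(2)
t=eyes.grab_frame("top"); s=eyes.grab_frame("scene")
cv2.imwrite("pics/z6.png",np.hstack([crop(t,270,195,70,65,5),crop(s,265,200,90,65,5)]))
# red top face position
q=s["color"].astype(int)[215:265,300:350]; m=(q[...,2]>120)&(q[...,1]<70); ys,xs=np.nonzero(m)
print("red",xs.mean()+300,ys.mean()+215,len(xs)); print(w2p(s,[[.6005,-.083,.048]]),w2p(s,[[.6005,-.083,.072]]))
```

```text
p [ 0.60053 -0.08273  0.10976] F [0.31 0.23 0.12] +- [0.38 0.27 0.15] T [ 0.003 -0.006  0.024] yaw 0.031607346410206905 t 16.93 op 0.034
red nan nan 0
[[323.69167792 246.27365398]] [[323.75306906 237.74395477]]<stdin>:7: RuntimeWarning: Mean of empty slice.
  ret = ret.dtype.type(ret / rcount)
```

View pics/z6.png

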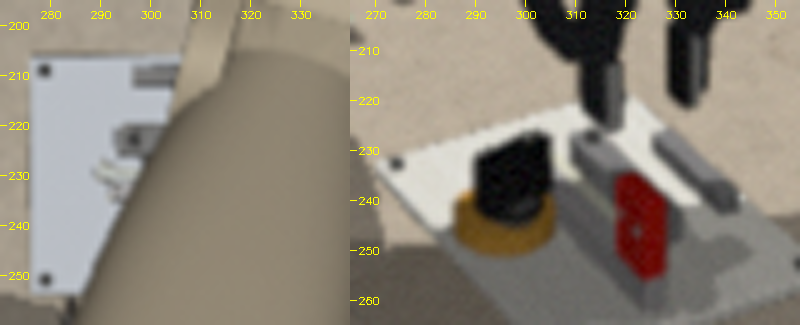

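Call:
send_rows(commands=[{"gripper":0.4,"xyz":[0,0,0.1],"turn":0.008},{"gripper":0.4,"xyz":[0,0,0.2],"turn":-0.008},{"gripper":0.4,"xyz":[0,0,0.3],"turn":-0.008},{"gripper":0.4,"xyz":[0,0,0.335],"turn":-0.008},{"gripper":0.4,"xyz":[0,0,0.335],"turn":-0.008}], force=30)

```text
time: 17.45
eef_pos: [0.5987, -0.0823, 0.0407]
tool_rot: [2.261, -2.179, -0.006]
ft_force: [-0.5, -0.3, 0.8]
opening: 0.0342
finger_force: 0.0
```

Call:
send_rows(commands=[{"gripper":0.0,"xyz":[0,0,0],"turn":0},{"gripper":0.0,"xyz":[0,0,0],"turn":0},{"gripper":0.0,"xyz":[0,0,0],"turn":0},{"gripper":0.0,"xyz":[0,0,-0.005],"turn":0},{"gripper":0.0,"xyz":[0,0,-0.01],"turn":0}])

```text
time: 17.87
eef_pos: [0.6007, -0.0829, 0.0455]
tool_rot: [-2.263, 2.179, -0.001]
ft_force: [0.1, 0.3, -3.2]
opening: 0.0134
finger_force: 32.8
```

```bash
python3 -c "
from h import *; avg(4)"
```

```text
p [ 0.60076 -0.08291  0.04543] F [-0.27 -0.34 -1.36] +- [0.2  0.31 0.42] T [-0.111  0.091 -0.038] yaw 0.037807346410206666 t 18.07 op 0.0131
```

Call:
send_rows(commands=[{"gripper":0.0,"xyz":[-0.008,0,0],"turn":0},{"gripper":0.0,"xyz":[-0.016,0,0],"turn":0},{"gripper":0.0,"xyz":[-0.024,0,0],"turn":0},{"gripper":0.0,"xyz":[-0.032,0,0],"turn":0},{"gripper":0.0,"xyz":[-0.04,0,0],"turn":0}])

```text
time: 18.48
eef_pos: [0.6004, -0.0747, 0.045]
tool_rot: [-2.263, 2.179, -0.001]
ft_force: [-0.2, -0.7, -1.7]
opening: 0.0133
finger_force: 33.0
```

Call:
send_rows(commands=[{"gripper":0.0,"xyz":[-0.008,0,0],"turn":0},{"gripper":0.0,"xyz":[-0.016,0,0],"turn":0},{"gripper":0.0,"xyz":[-0.024,0,0],"turn":0},{"gripper":0.0,"xyz":[-0.032,0,0],"turn":0},{"gripper":0.0,"xyz":[-0.04,0,0],"turn":0}])

```text
time: 18.9
eef_pos: [0.6001, -0.0667, 0.045]
tool_rot: [-2.263, 2.179, -0.001]
ft_force: [0.9, -1.0, -1.8]
opening: 0.0134
finger_force: 33.0
```

```bash
python3 -c "
from h import *; avg(2)"
```

```text
p [ 0.60002 -0.06641  0.04495] F [-0.04 -0.13 -1.71] +- [0.5  0.29 0.27] T [-0.144 -0.256 -0.132] yaw 0.038207346410207066 t 19.0 op 0.0133
```

Call:
send_rows(commands=[{"gripper":0.0,"xyz":[0.008,0,0],"turn":0},{"gripper":0.0,"xyz":[0.016,0,0],"turn":0},{"gripper":0.0,"xyz":[0.024,0,0],"turn":0},{"gripper":0.0,"xyz":[0.032,0,0],"turn":0},{"gripper":0.0,"xyz":[0.04,0,0],"turn":0}])

```text
time: 19.42
eef_pos: [0.6003, -0.0749, 0.0449]
tool_rot: [-2.263, 2.179, 0.0]
ft_force: [1.4, 1.0, -1.5]
opening: 0.0133
finger_force: 32.9
```

Call:
send_rows(commands=[{"gripper":0.0,"xyz":[0.008,0,0],"turn":0},{"gripper":0.0,"xyz":[0.016,0,0],"turn":0},{"gripper":0.0,"xyz":[0.024,0,0],"turn":0},{"gripper":0.0,"xyz":[0.032,0,0],"turn":0},{"gripper":0.0,"xyz":[0.04,0,0],"turn":0}])

```text
time: 19.83
eef_pos: [0.6005, -0.083, 0.0449]
tool_rot: [-2.263, 2.179, -0.0]
ft_force: [1.4, 1.7, -0.7]
opening: 0.0136
finger_force: 32.9
```

```bash
python3 -c "
from h import *; avg(2)"
```

```text
p [ 0.60052 -0.08328  0.04492] F [ 1.98  0.08 -1.15] +- [0.03 1.51 0.31] T [ 0.094 -0.355 -0.174] yaw 0.03749265358979326 t 19.93 op 0.0133
```

Call:
send_rows(commands=[{"gripper":0.4,"xyz":[0,0,0],"turn":0},{"gripper":0.4,"xyz":[0,0,0],"turn":0},{"gripper":0.4,"xyz":[0,0,0],"turn":0},{"gripper":0.4,"xyz":[0,0,-0.12],"turn":0},{"gripper":0.4,"xyz":[0,0,-0.3],"turn":0}])

```text
time: 20.35
eef_pos: [0.5971, -0.082, 0.1016]
tool_rot: [2.26, -2.176, -0.012]
ft_force: [1.3, -0.8, -0.1]
opening: 0.0339
finger_force: 0.0
```

Call:
send_rows(commands=[{"gripper":0.4,"xyz":[0,0,0],"turn":0.2},{"gripper":0.4,"xyz":[-0.1,0.04,0],"turn":0.4},{"gripper":0.4,"xyz":[-0.2,0.08,0],"turn":0.6},{"gripper":0.4,"xyz":[-0.3,0.12,0],"turn":0.8},{"gripper":0.4,"xyz":[-0.3675,0.153,0],"turn":1.0}])

```text
time: 20.77
eef_pos: [0.5661, -0.0092, 0.105]
tool_rot: [1.648, -2.674, -0.001]
ft_force: [0.3, -1.0, -1.2]
opening: 0.0344
finger_force: 0.0
```

Call:
send_rows(commands=[{"gripper":0.4,"xyz":[0,0,0],"turn":0.2},{"gripper":0.4,"xyz":[0,0,0],"turn":0.4},{"gripper":0.4,"xyz":[0,0,0],"turn":0.6},{"gripper":0.4,"xyz":[0,0,0],"turn":0.8},{"gripper":0.4,"xyz":[0,0,0],"turn":1.0}])

```text
time: 21.18
eef_pos: [0.5669, -0.0104, 0.105]
tool_rot: [0.934, -2.999, 0.0]
ft_force: [-0.6, 0.8, -0.2]
opening: 0.0343
finger_force: 0.0
```

Call:
send_rows(commands=[{"gripper":0.4,"xyz":[0,0,0],"turn":0.25},{"gripper":0.4,"xyz":[0,0,0],"turn":0.5},{"gripper":0.4,"xyz":[0,0,0.08],"turn":0.75},{"gripper":0.4,"xyz":[0,0,0.2],"turn":0.806},{"gripper":0.4,"xyz":[0,0,0.31],"turn":0.806}])

```text
time: 21.6
eef_pos: [0.5677, -0.0107, 0.043]
tool_rot: [-0.32, 3.123, -0.001]
ft_force: [-1.1, 1.0, 0.2]
opening: 0.0342
finger_force: 0.0
```

```bash
python3 -c "
from h import *; avg(3)"
```

```text
p [ 0.56447 -0.01018  0.03976] F [-0.64 -0.02 -1.34] +- [0.37 0.19 1.1 ] T [-0.05   0.025  0.029] yaw 1.776785307179586 t 21.75 op 0.0345
```

Call:
send_rows(commands=[{"gripper":0.0,"xyz":[0,0,0.015],"turn":0},{"gripper":0.0,"xyz":[0,0,0.015],"turn":0},{"gripper":0.0,"xyz":[0,0,0.015],"turn":0},{"gripper":0.0,"xyz":[0,0,0.015],"turn":0},{"gripper":0.0,"xyz":[0,0,0.015],"turn":0}], force=50)

```text
time: 22.17
eef_pos: [0.568, -0.011, 0.041]
tool_rot: [-0.322, 3.123, -0.002]
ft_force: [0.6, -2.4, 1.6]
opening: 0.0127
finger_force: 51.9
```

Call:
send_rows(commands=[{"gripper":0.0,"xyz":[0,0,0],"turn":0.1},{"gripper":0.0,"xyz":[0,0,0],"turn":0.2},{"gripper":0.0,"xyz":[0,0,0],"turn":0.29},{"gripper":0.0,"xyz":[0,0,0],"turn":0.29},{"gripper":0.0,"xyz":[0,0,0],"turn":0.29}])

```text
time: 22.58
eef_pos: [0.5681, -0.0111, 0.041]
tool_rot: [-0.096, 3.138, -0.002]
ft_force: [0.1, -3.8, 5.5]
opening: 0.0127
finger_force: 52.3
```

```bash
python3 -c "
from h import *; avg(3)"
```

```text
p [ 0.56806 -0.0111   0.04097] F [ 0.23 -3.88  5.56] +- [0.24 0.09 0.48] T [-0.685  0.041 -0.05 ] yaw 1.632 t 22.73 op 0.0134
```

Call:
send_rows(commands=[{"gripper":0.4,"xyz":[0,0,0],"turn":0},{"gripper":0.4,"xyz":[0,0,0],"turn":0},{"gripper":0.4,"xyz":[0,0,0],"turn":0},{"gripper":0.4,"xyz":[0,0,-0.12],"turn":0},{"gripper":0.4,"xyz":[0,0,-0.3],"turn":-0.09}])

```text
time: 23.15
eef_pos: [0.5634, -0.0095, 0.0964]
tool_rot: [0.167, -3.128, -0.004]
ft_force: [0.5, -0.0, 0.2]
opening: 0.0344
finger_force: 0.0
```

Call:
send_rows(commands=[{"gripper":0.4,"xyz":[0,0,0],"turn":-0.2},{"gripper":0.4,"xyz":[-0.03,-0.1,0],"turn":-0.4},{"gripper":0.4,"xyz":[-0.07,-0.2,0],"turn":-0.6},{"gripper":0.4,"xyz":[-0.1,-0.3,0],"turn":-0.8},{"gripper":0.4,"xyz":[-0.129,-0.381,0],"turn":-1.0}])

```text
time: 23.57
eef_pos: [0.601, -0.0841, 0.0996]
tool_rot: [0.945, -2.996, -0.001]
ft_force: [0.3, -0.3, -0.9]
opening: 0.034
finger_force: 0.0
```

Call:
send_rows(commands=[{"gripper":0.4,"xyz":[0,0,0],"turn":-0.2},{"gripper":0.4,"xyz":[0,0,0],"turn":-0.4},{"gripper":0.4,"xyz":[0,0,0],"turn":-0.6},{"gripper":0.4,"xyz":[0,0,0],"turn":-0.8},{"gripper":0.4,"xyz":[0,0,0],"turn":-1.0}])

```text
time: 23.98
eef_pos: [0.6004, -0.0831, 0.0993]
tool_rot: [1.657, -2.669, -0.002]
ft_force: [0.4, 0.3, -0.7]
opening: 0.0336
finger_force: 0.0
```

Call:
send_rows(commands=[{"gripper":0.4,"xyz":[0,0,0],"turn":-0.2},{"gripper":0.4,"xyz":[0,0,0],"turn":-0.4},{"gripper":0.4,"xyz":[0,0,0],"turn":-0.6},{"gripper":0.4,"xyz":[0,0,0],"turn":-0.8},{"gripper":0.4,"xyz":[0,0,0],"turn":-1.0}])

```text
time: 24.4
eef_pos: [0.6004, -0.083, 0.0993]
tool_rot: [-2.266, 2.176, 0.002]
ft_force: [-0.5, -1.2, -0.4]
opening: 0.0341
finger_force: 0.0
```

```bash
python3 -c "
from h import *; avg(2)"
```

```text
p [ 0.60039 -0.083    0.09933] F [-0.4  -0.07 -0.07] +- [0.4  0.02 0.73] T [-0.019  0.006 -0.016] yaw 0.03589265358979299 t 24.5 op 0.0341
```

Call:
send_rows(commands=[{"gripper":0.4,"xyz":[0,-0.0065,0.1],"turn":0},{"gripper":0.4,"xyz":[0,-0.0065,0.2],"turn":0},{"gripper":0.4,"xyz":[0,-0.0065,0.27],"turn":0},{"gripper":0.4,"xyz":[0,-0.0065,0.27],"turn":0},{"gripper":0.4,"xyz":[0,-0.0065,0.27],"turn":0}], force=30)

```text
time: 24.92
eef_pos: [0.6011, -0.0831, 0.045]
tool_rot: [2.257, -2.183, -0.004]
ft_force: [0.8, 0.2, -0.8]
opening: 0.0343
finger_force: 0.0
```

Call:
send_rows(commands=[{"gripper":0.0,"xyz":[0,0,0],"turn":0},{"gripper":0.0,"xyz":[0,0,0],"turn":0},{"gripper":0.0,"xyz":[0,0,0],"turn":0},{"gripper":0.0,"xyz":[0,0,-0.004],"turn":0},{"gripper":0.0,"xyz":[0,0,-0.008],"turn":0}])

```text
time: 25.33
eef_pos: [0.6018, -0.0835, 0.0475]
tool_rot: [2.259, -2.183, -0.001]
ft_force: [-0.9, 0.7, -4.3]
opening: 0.0134
finger_force: 31.0
```

```bash
python3 -c "
from h import *; avg(4)"
```

```text
p [ 0.60187 -0.08356  0.04746] F [-1.46 -0.39 -1.52] +- [0.45 0.48 0.68] T [-0.169  0.373 -0.015] yaw 0.03479265358979333 t 25.53 op 0.0135
```

Call:
send_rows(commands=[{"gripper":0.0,"xyz":[-0.008,0.0015,0.002],"turn":0},{"gripper":0.0,"xyz":[-0.016,0.0015,0.002],"turn":0},{"gripper":0.0,"xyz":[-0.024,0.0015,0.002],"turn":0},{"gripper":0.0,"xyz":[-0.032,0.0015,0.002],"turn":0},{"gripper":0.0,"xyz":[-0.04,0.0015,0.002],"turn":0}])

```text
time: 25.95
eef_pos: [0.6017, -0.0764, 0.0475]
tool_rot: [2.258, -2.183, 0.002]
ft_force: [-2.3, -4.8, 0.2]
opening: 0.0134
finger_force: 31.6
```

Call:
send_rows(commands=[{"gripper":0.0,"xyz":[-0.008,0,0],"turn":0},{"gripper":0.0,"xyz":[-0.016,0,0],"turn":0},{"gripper":0.0,"xyz":[-0.024,0,0],"turn":0},{"gripper":0.0,"xyz":[-0.032,0,0],"turn":0},{"gripper":0.0,"xyz":[-0.04,0,0],"turn":0}])

```text
time: 26.37
eef_pos: [0.6014, -0.0679, 0.0473]
tool_rot: [2.259, -2.182, 0.001]
ft_force: [-2.4, -5.3, -0.6]
opening: 0.0132
finger_force: 31.7
```

Call:
send_rows(commands=[{"gripper":0.0,"xyz":[0.008,0,0],"turn":0},{"gripper":0.0,"xyz":[0.016,0,0],"turn":0},{"gripper":0.0,"xyz":[0.024,0,0],"turn":0},{"gripper":0.0,"xyz":[0.032,0,0],"turn":0},{"gripper":0.0,"xyz":[0.04,0,0],"turn":0}])

```text
time: 26.78
eef_pos: [0.6015, -0.0729, 0.0471]
tool_rot: [-2.259, 2.177, 0.005]
ft_force: [-2.9, 6.3, 2.4]
opening: 0.0133
finger_force: 31.8
```

Call:
send_rows(commands=[{"gripper":0.0,"xyz":[0.008,0,0],"turn":0},{"gripper":0.0,"xyz":[0.016,0,0],"turn":0},{"gripper":0.0,"xyz":[0.024,0,0],"turn":0},{"gripper":0.0,"xyz":[0.032,0,0],"turn":0},{"gripper":0.0,"xyz":[0.04,0,0],"turn":0}])

```text
time: 27.2
eef_pos: [0.6018, -0.0808, 0.0471]
tool_rot: [-2.259, 2.177, 0.005]
ft_force: [-0.6, 5.5, 1.6]
opening: 0.0131
finger_force: 31.8
```

```bash
python3 -c "
from h import *; avg(3)"
```

```text
p [ 0.60185 -0.08115  0.04716] F [-1.97  5.37  2.06] +- [0.19 0.32 0.52] T [ 1.234  0.374 -0.067] yaw 0.03640734641020682 t 27.35 op 0.0135
```

Call:
send_rows(commands=[{"gripper":0.0,"xyz":[-0.009,0.003,-0.001],"turn":0},{"gripper":0.0,"xyz":[-0.018,0.003,-0.001],"turn":0},{"gripper":0.0,"xyz":[-0.027,0.003,-0.001],"turn":0},{"gripper":0.0,"xyz":[-0.036,0.003,-0.001],"turn":0},{"gripper":0.0,"xyz":[-0.045,0.003,-0.001],"turn":0}])

```text
time: 27.77
eef_pos: [0.6014, -0.0753, 0.0475]
tool_rot: [2.259, -2.183, 0.003]
ft_force: [-0.3, -5.1, -0.3]
opening: 0.0138
finger_force: 31.5
```

Call:
send_rows(commands=[{"gripper":0.0,"xyz":[-0.005,0,0],"turn":0},{"gripper":0.0,"xyz":[-0.01,0,0],"turn":0},{"gripper":0.0,"xyz":[-0.015,0,0],"turn":0},{"gripper":0.0,"xyz":[-0.02,0,0],"turn":0},{"gripper":0.0,"xyz":[-0.025,0,0],"turn":0}])

```text
time: 28.18
eef_pos: [0.6012, -0.07, 0.0475]
tool_rot: [-2.259, 2.183, -0.002]
ft_force: [-0.1, -5.8, 1.2]
opening: 0.0134
finger_force: 31.5
```

```bash
python3 -c "
from h import *; avg(4)"
```

```text
p [ 0.60117 -0.06979  0.04748] F [ 0.3  -5.02  0.23] +- [0.27 0.41 0.34] T [-1.038 -0.117 -0.121] yaw 0.034707346410206785 t 28.38 op 0.0138
```

Call:
send_rows(commands=[{"gripper":0.0,"xyz":[0.008,0,0],"turn":0},{"gripper":0.0,"xyz":[0.016,0,0],"turn":0},{"gripper":0.0,"xyz":[0.024,0,0],"turn":0},{"gripper":0.0,"xyz":[0.032,0,0],"turn":0},{"gripper":0.0,"xyz":[0.04,0,0],"turn":0}])

```text
time: 28.8
eef_pos: [0.6011, -0.0742, 0.0472]
tool_rot: [-2.258, 2.176, 0.007]
ft_force: [2.4, 7.3, 0.4]
opening: 0.0135
finger_force: 31.6
```

Call:
send_rows(commands=[{"gripper":0.0,"xyz":[0.008,0,0],"turn":0},{"gripper":0.0,"xyz":[0.016,0,0],"turn":0},{"gripper":0.0,"xyz":[0.024,0,0],"turn":0},{"gripper":0.0,"xyz":[0.032,0,0],"turn":0},{"gripper":0.0,"xyz":[0.04,0,0],"turn":0}])

```text
time: 29.22
eef_pos: [0.6014, -0.0821, 0.0472]
tool_rot: [-2.258, 2.176, 0.007]
ft_force: [1.6, 6.8, 1.6]
opening: 0.0135
finger_force: 31.6
```

```bash
python3 -c "
from h import *; avg(4)"
```

```text
p [ 0.60142 -0.0825   0.04722] F [1.54 6.17 1.36] +- [0.26 0.63 0.19] T [ 1.485 -0.423 -0.202] yaw 0.036807346410206776 t 29.42 op 0.0137
```

Call:
send_rows(commands=[{"gripper":0.0,"xyz":[-0.003,-0.001,0],"turn":0},{"gripper":0.0,"xyz":[-0.007,-0.0015,-0.001],"turn":0},{"gripper":0.0,"xyz":[-0.007,-0.0015,-0.001],"turn":0},{"gripper":0.4,"xyz":[-0.007,-0.0015,-0.001],"turn":0},{"gripper":0.4,"xyz":[-0.007,-0.0015,-0.001],"turn":0}])

```text
time: 29.83
eef_pos: [0.6012, -0.0846, 0.0474]
tool_rot: [2.259, -2.181, 0.0]
ft_force: [-0.2, 0.2, 0.4]
opening: 0.0339
finger_force: 0.0
```

Call:
send_rows(commands=[{"gripper":0.4,"xyz":[0,0,0],"turn":0},{"gripper":0.4,"xyz":[0,0,0],"turn":0},{"gripper":0.4,"xyz":[0,0,-0.1],"turn":0},{"gripper":0.4,"xyz":[0,0,-0.25],"turn":0},{"gripper":0.4,"xyz":[0,0,-0.4],"turn":0}])

```text
time: 30.25
eef_pos: [0.6003, -0.0843, 0.1272]
tool_rot: [2.258, -2.182, -0.004]
ft_force: [1.5, -0.3, 1.2]
opening: 0.0343
finger_force: 0.0
```

Call:
send_rows(commands=[{"gripper":0.4,"xyz":[0.05,0,-0.1],"turn":0},{"gripper":0.4,"xyz":[0.15,0,-0.2],"turn":0},{"gripper":0.4,"xyz":[0.25,0,-0.3],"turn":0},{"gripper":0.4,"xyz":[0.3,0,-0.3],"turn":0},{"gripper":0.4,"xyz":[0.3,0,-0.3],"turn":0}])

```text
time: 30.67
eef_pos: [0.6045, -0.1468, 0.1886]
tool_rot: [-2.256, 2.185, -0.005]
ft_force: [-0.8, 0.5, -0.9]
opening: 0.034
finger_force: 0.0
```

Run:
```python
from h import *
avg(3)
t=eyes.grab_frame("top"); s=eyes.grab_frame("scene")
cv2.imwrite("pics/z7.png",np.hstack([crop(t,270,195,70,65,5),crop(s,265,200,90,65,5)]))
```

```text
p [ 0.603   -0.14424  0.18639] F [ 0.17  0.5  -0.74] +- [0.34 0.27 0.3 ] T [-0.006  0.013  0.029] yaw 0.03469265358979312 t 30.82 op 0.0342
```

View pics/z7.png

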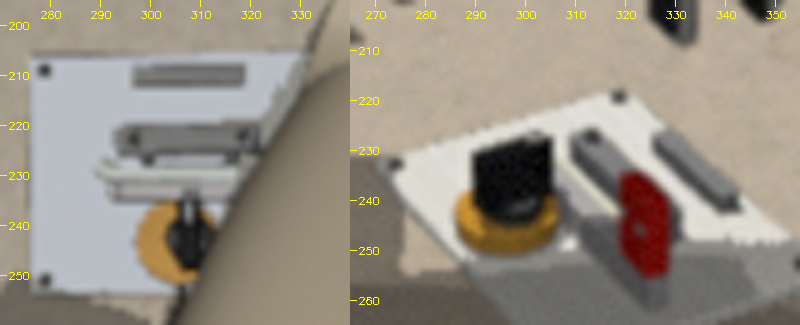

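The top view shows the blade lying along the pad at about (295–318, 231) with the disc against it. In the scene view the handle is upright at (323,246), the knob is turned, and the gripper is clear.

```bash
python3 -c "
from bench import sign_off; print(sign_off())"
```

```text
the job is handed in; nothing more can be done
None
```

The gauge is standing in the channel with its handle at the right-hand end. It is lightly pinched and slides over about 1.3 cm with a measured drag of 5 to 7 N, averaging about 5.8 N. The gripper has let go and is clear, and the job is handed in.

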